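# Cover the burr pot and hold it up off the turntable

### The arm

A 6-joint arm with a two-finger parallel gripper is mounted at the origin on the work surface. World frame = base frame: x ahead of the robot, y to its left, z up, the work surface at z = 0. Lengths are in m, angles in rad, forces in N, time in s.
With the tool pointing down it reaches from about 0.375 to 0.975 m from the base axis. Payload 3.8 kg.
Tool frame: the origin (TCP) lies midway between the tips of the shut fingers; the grasp point (between the pads) lies 19 mm behind it; z points along the fingers, y is the line along which they close (so a half turn about z gives the same grasp; the last joint's range is limited). The gripper opens to 88 mm and grips with 3 to 60 N. Pads are 18 mm wide; open, the fingers measure 123 mm over their backs; the gripper's body (75 mm by 187 mm) begins 45 mm behind the grasp point.
Start: joints at [-1.385, 0.264, 1.604, -0, 1.274, -0.037], TCP at [0.149, -0.658, 0.239] pointing down, gripper open.
Joint ranges: [-2.63, 2.63], [-0.94, 2.18], [0.31, 2.57], [-1.31, 4.45], [0, 2.66], [-2.55, 2.55]. Speed limits (rad/s): [2.57, 2.57, 3.14, 3.14, 3.14, 3.14].

### API

Orientations are given as a unit quaternion [x, y, z, w].
In Python, from workcell import sense, snapshot, hand_in, spot_in gives the robot as it stands. The module is installed in compiled form; this text tells all that it offers.
- The arm moves only by the tool send_rows, never from a script. Its argument "targets" is one flat list of numbers, 7 for each row, row after row: the shift along the world's x, y, z in shares of 400 mm (1.0 is 400 mm), then the turn, a rotation vector about the world's x, y, z in a scale on which 1.0 is 2 pi rad, then the finger opening in mm, from 0 to 88.1. A call has exactly 8 rows; each row is the pose to reach, as a shift and turn from the pose commanded when the call began; what a row does not reach only later rows make up. A row lasts 1/8 s, in which the tool goes at most 62.5 mm and 10.7 degrees, less where a joint would pass 70% of its speed; a pose out of reach is approached as far as the arm can. A call with a gripper value outside its range is refused whole. The fingers move at their own pace and stop on an object; "newtons" is the grip in N (left out, the last holds). Time passes only in rows, so rows that repeat a pose let the fingers close, or fill a call up. It gives the time, the measured TCP pose, the force, the opening and the grip force at its end, in the units of the state.
- sense(): the state, without advancing time (a new reading comes with each control period).
- snapshot(name): name is "side" or "top" or "wrist"; returns a dict with "img" (384x512x3 uint8, red, green, blue), "depth" (384x512 float32, m along the optical axis (not along the pixel's ray), 0 where there is no reading), "K" (3x3 intrinsics, pixels), "pose" (4x4, takes a point from camera to world coordinates). Camera axes: x right, y up, looking along -z (the intrinsics and any distortion apply to the point x, -y, -z); pixel columns grow to the right and rows downward; lengths in m; the calibration is good to about 2 mm. A picture is of the moment at which its call begins.
- hand_in(): hands the job in; it is judged then, once.
Trained networks look in a picture, given as the dict that the camera call returned (one of the last four; its "shot" number tells which), for a name from the list of things; names that differ only in an ending like _2 or _b are one class to them, and where a whole thing is asked for, a point or a joint stands for the part that bears it (a point fixed in the world has none). Each returns a list of dicts, best first, with "confidence" (0 to 1); they miss things now and then, are a little off and sometimes report something else, mostly with a low value. They report only what shows in the picture. A call takes as long as a camera call. They do not tell look-alikes from the thing itself.
- spot_in(picture, query): "bbox" ([left, top, right, bottom] as shares, 0 to 1, of the picture: columns of its width, rows of its height, round what is visible of it).
The state is a dict: "time_s": time; "qpos": joint angles; "qd": joint speeds; "joint_efforts": joint torques, N m; "tool_pos": TCP position; "ee_rot": TCP orientation; "ft_force": force on the tool from outside, world axes, zero at the start; "moment": the same for the moment, N m; "opening": finger opening in m; "gripper_force": force on a finger pad.
Only numpy, scipy, OpenCV 4.12 (cv2) and the standard library are available. Lean on these libraries where they do the work, as an engineer would, in place of code of your own. Each camera call takes 0.05 s, during which the arm holds its last target. There are 200 camera calls.

### The job

Put the small wooden lid on the slim metal burr pot that stands on the turntable, so that it sits fully down and level on the rim, and let go of it. Then grip the covered pot by its sides and lift it straight up, at least 10 cm clear of the turntable, so that the shavings can be swept from under it. Finish holding it there over the turntable, level and still with the lid on; do not put it down, and leave everything else on the bench where it is.

Things in the scene. Friction and masses are not known exactly. Their poses are not given: they have to be found in the camera images.
- turntable: round wooden carving turntable, 170 mm across, 30 mm high, fixed to the bench and not turning; origin at the centre of its underside, top face 30 mm above it
- pot: slim open round aluminium pot with a few grinding burrs inside, 56 mm outside diameter, 49 mm inside diameter (3.5 mm wall), 90 mm high, straight sides, about 0.24 kg, standing loose on the turntable, not always at its centre; origin at the centre of its underside, z up. With the lid on, the knob's top is 18 mm above the rim
- pot_rim (a point): centre of the slim pot's mouth, level with the rim, 90 mm above the pot's origin
- lid: small round wooden lid of the slim pot, about 30 g, on the bench knob up (it and the wide lid swap places). From below: a tapered plug 6 mm deep (44 mm diameter, 36 mm at its lower end), a disc 53 mm across and 4 mm thick, a round knob 16 mm across and 14 mm high; origin at the centre of the plug's underside, knob from 10 to 24 mm above it; z up
- lid_flange (a point): centre of the underside of the small lid's disc, 6 mm above the lid's origin; when seated it lies at the centre of the pot's rim, level with it
- wide_lid: bystander: wide wooden lid of the wide tub, disc 90 mm diameter, same knob and heights as the small lid; origin at the centre of the plug's underside, lying on the bench
- wide_tub: bystander: wide open aluminium tub, 92 mm diameter, 70 mm high; origin at the centre of its underside
- wire_spool: bystander: copper wire spool, 64 mm diameter, 36 mm high, standing on its flange; origin at the centre of its underside
- dust_brush: bystander: hand brush lying on the bench left of the turntable, handle along its -x; origin on its underside
- grinder: bystander: blue rotary grinder lying on the bench, about 210 mm long along its x and 48 mm high; origin on the underside of its foot
- screwdriver: bystander: screwdriver with a red handle lying on the bench, along its x; origin on its underside
There are look-alikes about, which are no part of the job. What is shaped like the turntable but red, turquoise or yellow is not meant.

How it is judged:
By the outcome, as a careful person would: the job done as asked, in the order asked, and still so for the second after the job is handed in, while the arm keeps its last pose, push and grip.
It also fails if it takes over 51 s, if anything falls off the work surface, if the arm or the gripper's body presses on something with over 40 N, if the wrist force passes 120 N, or if a joint passes its speed limit or range.

## Working session

There is one attempt and no reset: what is moved stays moved. The work goes in short steps, Python scripts to look and compute and a tool call to move; the robot and the scene stay as the last step left them, time stands still between calls to the robot, and variables do not carry over. Pictures are saved under pics/ and viewed, at most 10 in all, crops included, and the job is handed in when it is done.

Besides the shell and the picture viewer there is one more tool, called after "Request:" as name(argument=value, ...) on one line, values as JSON. send_rows: Moves the arm, as the interface text tells. Its arguments: {"type":"object","properties":{"targets":{"type":"array"},"newtons":{"type":"number"}},"required":["targets"]}

```bash
mkdir -p pics; cat > h.py <<'E'
import numpy as np, cv2
from workcell import sense, snapshot, hand_in, spot_in
def cloud(s):
    d=s["depth"];K=s["K"];P=s["pose"]
    v,u=np.mgrid[0:d.shape[0],0:d.shape[1]]
    c=np.stack([(u-K[0,2])/K[0,0]*d,-(v-K[1,2])/K[1,1]*d,-d,np.ones_like(d)],-1)
    w=(c@P.T)[...,:3]; w[d==0]=np.nan
    return w
def save(n,im): cv2.imwrite(f"pics/{n}.png",im[...,::-1])
E
python3 - <<'E'
from h import *
ims=[]
for n in ["top","side"]:
    s=snapshot(n); ims.append(s["img"]); w=cloud(s)
    np.savez(f"{n}.npz",w=w,img=s["img"],K=s["K"],pose=s["pose"],depth=s["depth"])
    print(n,s["K"].ravel().round(1),s["pose"].round(3).tolist(),[k for k in s])
    for q in ["turntable","pot","lid","wide_lid","wide_tub","wire_spool","dust_brush","grinder","screwdriver"]:
        for r in spot_in(s,q)[:4]:
            b=np.array(r["bbox"])*[512,384,512,384]
            c=w[int((b[1]+b[3])/2),int((b[0]+b[2])/2)]
            print(q,round(r["confidence"],2),b.round(),c.round(3))
    save(n,s["img"])
E
```

```text
top [456.2   0.  257.6   0.  456.2 191.5   0.    0.    1. ] [[0.006, 0.996, -0.089, 0.393], [-1.0, 0.004, -0.022, -0.036], [-0.021, 0.089, 0.996, 1.425], [0.0, 0.0, 0.0, 1.0]] ['img', 'depth', 'K', 'pose', 'shot']
turntable 0.93 [100. 264. 155. 320.] [0.211 0.388 0.035]
turntable 0.66 [154. 166. 210. 221.] [0.507 0.217 0.09 ]
turntable 0.6 [165. 244. 217. 299.] [0.275 0.199 0.03 ]
turntable 0.58 [156. 101. 210. 152.] [0.723 0.233 0.028]
pot 0.69 [169. 186. 191. 207.] [0.502 0.233 0.036]
lid 0.67 [334. 173. 351. 195.] [ 0.543 -0.265  0.02 ]
wide_lid 0.81 [268. 176. 296. 206.] [ 0.52  -0.077  0.025]
wide_tub 0.95 [267. 107. 302. 143.] [ 0.736 -0.087  0.001]
wire_spool 0.94 [236. 103. 251. 127.] [0.76  0.042 0.032]
dust_brush 0.8 [103. 191. 152. 235.] [0.45  0.399 0.022]
grinder 0.72 [328. 123. 396. 149.] [ 0.689 -0.321  0.041]
screwdriver 0.8 [401. 202. 410. 238.] [ 0.433 -0.453  0.03 ]
screwdriver 0.73 [269. 109. 305. 144.] [ 0.729 -0.096  0.001]
side [363.1   0.  253.5   0.  363.1 193.8   0.    0.    1. ] [[-0.711, 0.519, -0.474, -0.059], [-0.703, -0.525, 0.48, 0.509], [0.0, 0.674, 0.739, 0.919], [0.0, 0.0, 0.0, 1.0]] ['img', 'depth', 'K', 'pose', 'shot']
turntable 0.85 [166. 324. 243. 383.] [0.237 0.377 0.028]
turntable 0.71 [157. 225. 211. 274.] [0.478 0.24  0.068]
turntable 0.66 [210. 263. 276. 326.] [0.279 0.206 0.029]
turntable 0.61 [120. 189. 170. 233.] [0.708 0.228 0.029]
pot 0.87 [173. 221. 193. 257.] [0.477 0.236 0.117]
lid 0.45 [281. 161. 295. 174.] [ 0.532 -0.263  0.008]
wide_lid 0.67 [239. 187. 268. 207.] [ 0.519 -0.074  0.008]
wide_tub 0.87 [203. 143. 230. 175.] [ 0.73  -0.097  0.032]
wire_spool 0.63 [173. 166. 191. 182.] [0.752 0.041 0.037]
wire_spool 0.62 [281. 162. 296. 170.] [ 0.53  -0.265  0.017]
dust_brush 0.64 [112. 294. 186. 315.] [0.439 0.398 0.021]
grinder 0.63 [245. 121. 276. 154.] [ 0.687 -0.281  0.048]
grinder 0.34 [171. 165. 192. 182.] [0.756 0.042 0.035]
```

View pics/top.png

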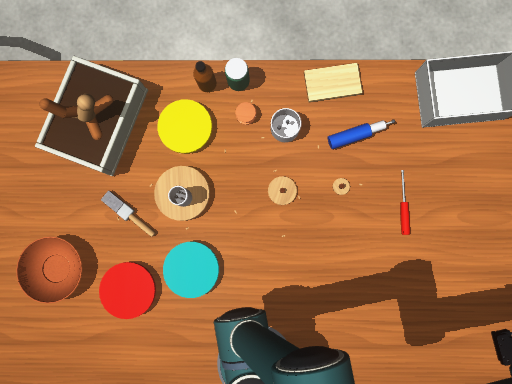

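View pics/side.png

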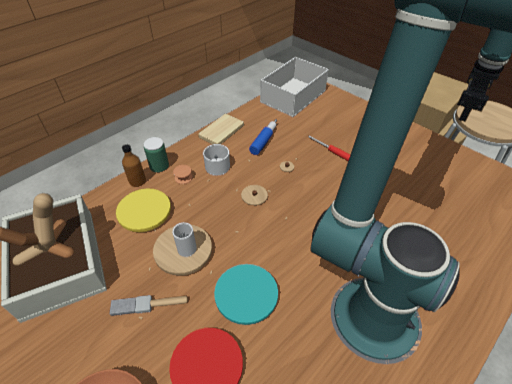

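```bash
python3 - <<'E'
from h import *
for n in ["top","side"]:
    z=np.load(n+".npz"); w=z["w"]; p=w.reshape(-1,3)
    def roi(cx,cy,r,a,b):
        m=(np.hypot(p[:,0]-cx,p[:,1]-cy)<r)&(p[:,2]>a)&(p[:,2]<b); return p[m]
    q=roi(.49,.235,.06,.1,.16); print(n,"rim",len(q),q.min(0).round(3),q.max(0).round(3),q.mean(0).round(3))
    c,r=cv2.minEnclosingCircle((q[q[:,2]>.11][:,:2]*1000).astype(np.float32)); print(" circ",c,r, np.percentile(q[:,2],[10,50,90]))
    q=roi(.535,-.265,.05,.004,.05); print(n,"lid",len(q),q.min(0).round(3),q.max(0).round(3),q.mean(0).round(3))
    c,r=cv2.minEnclosingCircle((q[:,:2]*1000).astype(np.float32)); print(" circ",c,r)
    q=q[q[:,2]>.016]; print(" knob",len(q),q.mean(0).round(4),q[:,2].max())
    q=roi(.49,.235,.12,.022,.04); c,r=cv2.minEnclosingCircle((q[:,:2]*1000).astype(np.float32)); print(" tt",c,r)
    f=lambda y0,y1,x0,x1:cv2.resize(z["img"][y0:y1,x0:x1],(380,380),interpolation=cv2.INTER_CUBIC)
    if n=="top": a=[f(150,230,145,225),f(150,220,300,370)]
    else: b=[f(205,285,145,225),f(135,195,258,318)]
save("crop",np.vstack([np.hstack(a),np.hstack(b)])[::1][:, :][:760].repeat(1,0) if 0 else cv2.resize(np.vstack([np.hstack(a),np.hstack(b)]),(600,600)))
E
```

```text
top rim 120 [0.473 0.197 0.1  ] [0.525 0.252 0.126] [0.499 0.225 0.116]
 circ (499.0126647949219, 224.36656188964844) 28.017805099487305 [0.10409962 0.11837706 0.12284738]
top lid 286 [ 0.485 -0.311  0.004] [ 0.583 -0.221  0.029] [ 0.536 -0.261  0.01 ]
 circ (534.5789794921875, -264.5160217285156) 49.38129425048828
 knob 22 [ 0.5368 -0.2626  0.0226] 0.028772602538356562
 tt (514.26513671875, 231.54977416992188) 86.15892791748047
side rim 218 [0.47  0.194 0.1  ] [0.528 0.249 0.122] [0.497 0.222 0.112]
 circ (499.0666198730469, 223.1216278076172) 29.428430557250977 [0.10246044 0.11200854 0.11959342]
side lid 123 [ 0.512 -0.306  0.004] [ 0.564 -0.24   0.024] [ 0.535 -0.264  0.011]
 circ (542.0374755859375, -272.75885009765625) 37.23635482788086
 knob 15 [ 0.5359 -0.2642  0.0218] 0.02410853935640822
 tt (512.5188598632812, 227.81285095214844) 86.32177734375
```

View pics/crop.png

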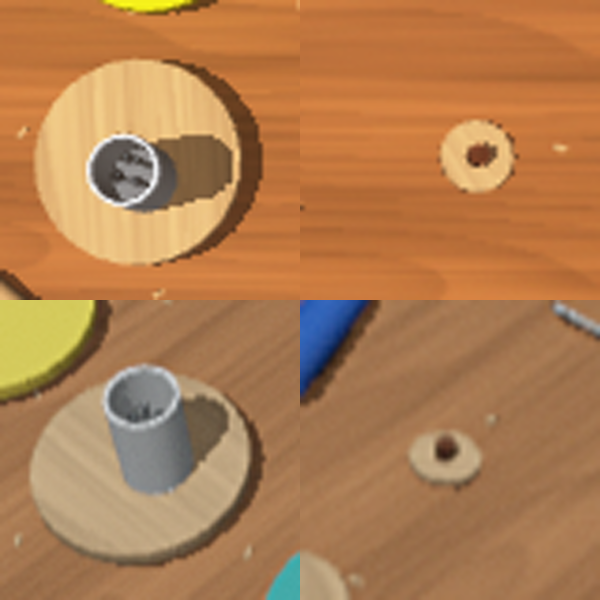

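The red, turquoise and yellow discs, top view (127,290), (190,270) and (185,126), are look-alikes. The plain wooden disc at (182,193) carries the slim pot, so it is the turntable. Of the two wooden lids, (283,190) is the wide one. The small one at (342,186), about 53 mm across, is the lid, and the crop confirms both.

Next I'll hover beside the lid.

Units first: shifts go in shares of 400 mm and turns go in shares of 2 pi rad. So 290 mm / 400 = 0.725, 282 mm / 400 = 0.705.

Request:
send_rows(targets=[0.075,0.0775,0,0,0,0,88,0.165,0.17,0,0,0,0,88,0.255,0.2625,0,0,0,0,88,0.345,0.355,0,0,0,0,88,0.435,0.4475,0,0,0,0,88,0.525,0.54,0,0,0,0,88,0.615,0.6325,0,0,0,0,88,0.705,0.725,0,0,0,0,88])

```text
time_s: 2.0
tool_pos: [0.4322, -0.3671, 0.239]
ee_rot: [0.994, 0.111, 0.0, 0.0]
ft_force: [1.9, -0.8, -0.5]
opening: 0.088
gripper_force: 0.0
```

Scaled: 105 mm / 400 = 0.2625, 95 mm / 400 = 0.2375.

Request:
send_rows(targets=[0.09,0.09,0,0,0,0,88,0.175,0.175,0,0,0,0,88,0.2375,0.2375,-0.025,0,0,0,88,0.2625,0.2625,-0.05,0,0,0,88,0.2625,0.2625,-0.075,0,0,0,88,0.2625,0.2625,-0.1,0,0,0,88,0.2625,0.2625,-0.1,0,0,0,88,0.2625,0.2625,-0.1,0,0,0,88])

```text
time_s: 3.0
tool_pos: [0.5357, -0.2642, 0.1989]
ee_rot: [0.994, 0.11, 0.0, 0.0]
ft_force: [-0.0, 0.1, 0.1]
opening: 0.0882
gripper_force: 0.0
```

```bash
python3 - <<'E'
from h import *
s=sense(); print({k:np.round(v,3).tolist() for k,v in s.items()})
s=snapshot("wrist"); print(s["pose"].round(3).tolist(),s["K"].ravel().round(1)); save("w1",s["img"]); w=cloud(s)
np.savez("w1.npz",w=w,img=s["img"])
for q in ["lid","wide_lid"]:
    for r in spot_in(s,q)[:3]: print(q,round(r["confidence"],2),(np.array(r["bbox"])*[512,384,512,384]).round())
p=w.reshape(-1,3); m=(np.hypot(p[:,0]-.536,p[:,1]+.263)<.045)
q=p[m&(p[:,2]>.006)&(p[:,2]<.014)]; print(len(q)); print("disc",cv2.minEnclosingCircle((q[:,:2]*1000).astype(np.float32)),np.median(q[:,2]))
q=p[m&(p[:,2]>.019)&(p[:,2]<.03)]; print(len(q));print("knob",cv2.minEnclosingCircle((q[:,:2]*1000).astype(np.float32)),np.median(q[:,2]),q.mean(0))
q=p[m&(p[:,2]<.006)];print("bench",np.median(q[:,2]))
E
```

```text
{'time_s': 3.0, 'qpos': [-0.5, 0.146, 1.82, -0.0, 1.176, 0.85], 'qd': [0.008, -0.004, -0.011, -0.001, 0.0, -0.001], 'joint_efforts': [0.016, -42.179, -34.109, 0.056, -0.029, -0.002], 'tool_pos': [0.536, -0.264, 0.199], 'ee_rot': [0.994, 0.11, 0.0, 0.0], 'ft_force': [-0.035, 0.103, 0.085], 'moment': [0.001, -0.005, 0.049], 'gripper_force': 0.0, 'opening': 0.088}
[[0.221, 0.929, 0.298, 0.614], [-0.975, 0.211, 0.067, -0.247], [-0.0, -0.305, 0.952, 0.346], [0.0, 0.0, 0.0, 1.0]] [311.8   0.  254.9   0.  311.8 193.5   0.    0.    1. ]
lid 0.89 [230. 142. 279. 190.]
wide_lid 0.82 [ 42.  97. 127. 183.]
1580
disc ((539.3439331054688, -262.90032958984375), 26.52654266357422) 0.010805439526438698
180
knob ((539.6763916015625, -262.7586669921875), 8.022561073303223) 0.02468425098130672 [ 0.54024779 -0.26290005  0.02457741]
bench 0.0008468026990536281
```

View pics/w1.png

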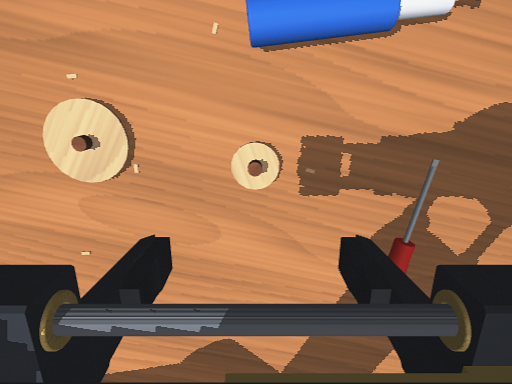

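The wrist view shows the small lid at (255,166), with disc radius 26.5 mm and knob radius 8.0 mm at z = 24.7 mm. These match the text. I'll descend and grip the knob.

Scaled: -186 mm / 400 = -0.465, -180 mm / 400 = -0.45.

Request:
send_rows(targets=[0.0025,0,-0.075,0,0,0,40,0.0075,0,-0.1875,0,0,0,40,0.0075,0,-0.3,0,0,0,40,0.0075,0,-0.375,0,0,0,40,0.0075,0,-0.425,0,0,0,40,0.0075,0,-0.45,0,0,0,40,0.0075,0,-0.465,0,0,0,40,0.0075,0,-0.465,0,0,0,40])

```text
time_s: 4.15
tool_pos: [0.5397, -0.2636, 0.0133]
ee_rot: [0.994, 0.111, 0.0, 0.0]
ft_force: [-0.5, -0.2, -0.2]
opening: 0.0399
gripper_force: 0.0
```

Scaled: 50 mm / 400 = 0.125, 30 mm / 400 = 0.075.

Request:
send_rows(targets=[0,0,0,0,0,0,10,0,0,0,0,0,0,10,0,0,0,0,0,0,10,0,0,0,0,0,0,10,0,0,0,0,0,0,10,0,0,0.025,0,0,0,10,0,0,0.075,0,0,0,10,0,0,0.125,0,0,0,10], newtons=15)

```text
time_s: 5.15
tool_pos: [0.5394, -0.2635, 0.0643]
ee_rot: [0.994, 0.111, 0.0, 0.0]
ft_force: [0.7, -0.2, -0.5]
opening: 0.0149
gripper_force: 15.0
```

```bash
python3 - <<'E'
from h import *
s=snapshot("wrist"); save("w2",s["img"]); w=cloud(s); np.savez("w2.npz",w=w)
t=sense();z0=t["tool_pos"]; print(z0,t["opening"],t["ft_force"])
p=w.reshape(-1,3); m=(np.hypot(p[:,0]-z0[0],p[:,1]-z0[1])<.04)&(p[:,2]>.02)&(p[:,2]<z0[2])
h,e=np.histogram(p[m][:,2],bins=np.arange(.02,.08,.003)); print(h,e[0])
E
```

```text
[ 0.54146493 -0.26453713  0.06766857] 0.014946244563120542 [ 0.77684963 -0.09378368  1.97251293]
[   0    0    0    0    0    0    0    0    0    0    0    0   61 2019
 1221  161    0    0    0] 0.02
```

View pics/w2.png

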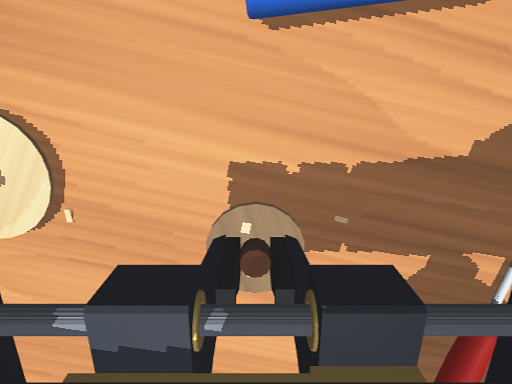

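The lid is held level, with its disc visible at (255,248). I'll lift it and carry it to a viewing pose just short of the pot.

Scaled: 300 mm / 400 = 0.75, 140 mm / 400 = 0.35.

Request:
send_rows(targets=[0,0,0.075,0,0,0,10,-0.01,0.05,0.175,0,0,0,10,-0.0325,0.15,0.275,0,0,0,10,-0.055,0.2625,0.3375,0,0,0,10,-0.0775,0.375,0.35,0,0,0,10,-0.1025,0.5,0.35,0,0,0,10,-0.1275,0.625,0.35,0,0,0,10,-0.1525,0.75,0.35,0,0,0,10])

```text
time_s: 6.2
tool_pos: [0.4779, 0.0382, 0.2039]
ee_rot: [0.994, 0.111, 0.001, 0.0]
ft_force: [0.6, 0.6, 0.2]
opening: 0.0155
gripper_force: 15.0
```

Scaled: 185 mm / 400 = 0.4625, 178 mm / 400 = 0.445.

Request:
send_rows(targets=[-0.0225,0.1125,0,0,0,0,10,-0.045,0.225,0,0,0,0,10,-0.065,0.325,0,0,0,0,10,-0.0825,0.4,0,0,0,0,10,-0.0925,0.445,0,0,0,0,10,-0.095,0.4625,0,0,0,0,10,-0.095,0.4625,0,0,0,0,10,-0.095,0.4625,0,0,0,0,10])

```text
time_s: 7.2
tool_pos: [0.4404, 0.2209, 0.2027]
ee_rot: [0.994, 0.111, -0.0, 0.0]
ft_force: [0.0, 0.3, -0.4]
opening: 0.0152
gripper_force: 15.0
```

```bash
python3 - <<'E'
from h import *
t=sense();T=np.array(t["tool_pos"]); print(T.round(4),t["opening"],np.round(t["ft_force"],2))
s=snapshot("wrist"); save("w3",s["img"]); w=cloud(s); p=w.reshape(-1,3)
print([ (round(r["confidence"],2),(np.array(r["bbox"])*[512,384,512,384]).round()) for r in spot_in(s,"pot")[:2]])
q=p[(np.hypot(p[:,0]-.5,p[:,1]-.224)<.05)&(p[:,2]>.114)&(p[:,2]<.128)]
print("rim",len(q),cv2.minEnclosingCircle((q[:,:2]*1000).astype(np.float32)),np.percentile(q[:,2],[5,50,95]).round(4),q.min(0),q.max(0))
h=p[(np.hypot(p[:,0]-T[0],p[:,1]-T[1])<.035)&(p[:,2]>T[2]-.012)&(p[:,2]<T[2]+.004)]
print("disc",len(h),np.percentile(h[:,2],[5,50,95]).round(4),h.min(0).round(4),h.max(0).round(4),cv2.minEnclosingCircle((h[:,:2]*1000).astype(np.float32)))
# circle fit of far edge (radius fixed 26.5)
from scipy.optimize import least_squares
g=h[(h[:,2]<T[2]+.0)]; hull=cv2.convexHull((g[:,:2]*1000).astype(np.float32))[:,0]; e=hull[hull[:,0]>T[0]*1000+5]
print("fit",least_squares(lambda c:np.hypot(*(e-c).T)-26.5,T[:2]*1000,loss="soft_l1").x,len(e))
A=np.c_[h[:,:2],np.ones(len(h))]; print("tilt",np.linalg.lstsq(A,h[:,2],rcond=None)[0])
E
```

```text
[0.4404 0.2209 0.2027] 0.015171359932650933 [ 0.03  0.34 -0.41]
[(0.64, array([229.,  80., 309., 163.]))]
rim 1275 ((501.0719909667969, 224.4209442138672), 27.88370132446289) [0.1163 0.1205 0.1217] [0.47349771 0.19674829 0.11403016] [0.52882481 0.25214941 0.12291047]
disc 3488 [0.1989 0.2002 0.2035] [0.4142 0.1951 0.1945] [0.4671 0.2469 0.2067] ((440.3856506347656, 220.64744567871094), 26.841581344604492)
fit [440.49423137 220.77418215] 31
tilt [-0.01163755 -0.00157656  0.20593768]
```

View pics/w3.png

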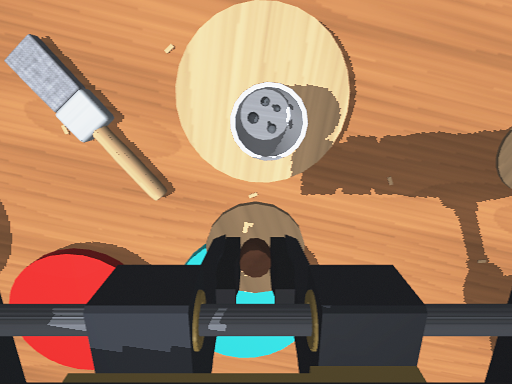

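The wrist view shows the pot mouth at (269,121) and the held lid's disc at (255,248). Both fit their sizes, with a rim radius of 27.9 mm at z = 0.1205. The lid needs to go +60.5, +3.6 mm in x and y. I'll hover close first, then lower it.

Scaled: 60.5 mm / 400 = 0.1513, 3.6 mm / 400 = 0.009.

Request:
send_rows(targets=[0.05,0.0025,0,0,0,0,10,0.1125,0.0075,0,0,0,0,10,0.145,0.009,-0.025,0,0,0,10,0.1513,0.009,-0.0625,0,0,0,10,0.1513,0.009,-0.1,0,0,0,10,0.1513,0.009,-0.12,0,0,0,10,0.1513,0.009,-0.125,0,0,0,10,0.1513,0.009,-0.125,0,0,0,10])

```text
time_s: 8.3
tool_pos: [0.5005, 0.2254, 0.1529]
ee_rot: [0.994, 0.111, 0.0, -0.0]
ft_force: [-0.7, -0.8, 0.2]
opening: 0.0153
gripper_force: 15.0
```

```bash
python3 - <<'E'
from h import *
t=sense();T=np.array(t["tool_pos"]); print(T.round(4))
ims=[]
for n in ["wrist","side","top"]:
    s=snapshot(n); w=cloud(s); p=w.reshape(-1,3); r=np.hypot(p[:,0]-T[0],p[:,1]-T[1])
    for a,b,l in [(.114,.128,"rim"),(T[2]-.006,T[2]-.001,"disc")]:
        q=p[(r<.034)&(p[:,2]>a)&(p[:,2]<b)]
        if len(q)>5: print(n,l,len(q),np.median(q[:,2]).round(4),q.min(0).round(4),q.max(0).round(4))
E
```

```text
[0.5005 0.2254 0.1529]
wrist rim 849 0.1205 [0.4984 0.1969 0.114 ] [0.5293 0.2519 0.1228]
wrist disc 3210 0.1504 [0.4745 0.1999 0.1469] [0.5273 0.2515 0.1519]
side rim 58 0.1178 [0.4697 0.1932 0.1142] [0.5163 0.2484 0.1217]
side disc 103 0.1488 [0.4716 0.1968 0.1469] [0.5138 0.2479 0.1515]
top rim 19 0.1202 [0.4725 0.1988 0.1157] [0.5187 0.2252 0.1246]
```

Scaled: -26.5 mm / 400 = -0.0663, -26 mm / 400 = -0.065.

Request:
send_rows(targets=[0,-0.0013,-0.015,0,0,0,10,0,-0.0013,-0.03,0,0,0,10,0,-0.0013,-0.0425,0,0,0,10,0,-0.0013,-0.0525,0,0,0,10,0,-0.0013,-0.06,0,0,0,10,0,-0.0013,-0.065,0,0,0,10,0,-0.0013,-0.0663,0,0,0,10,0,-0.0013,-0.0663,0,0,0,10])

```text
time_s: 9.45
tool_pos: [0.5011, 0.225, 0.1274]
ee_rot: [0.994, 0.111, 0.001, -0.0]
ft_force: [-3.3, -0.2, 4.8]
opening: 0.0152
gripper_force: 15.0
```

Contact is at the expected height, so I'll let go, rise and check.

Scaled: 80 mm / 400 = 0.2, 75 mm / 400 = 0.1875.

Request:
send_rows(targets=[0,0,0.0013,0,0,0,18,0,0,0.0013,0,0,0,24,0,0,0.0013,0,0,0,36,0,0,0.0013,0,0,0,36,0,0,0.025,0,0,0,40,0,0,0.1,0,0,0,60,-0.025,0,0.1875,0,0,0,88,-0.05,0,0.2,0,0,0,88])

```text
time_s: 10.45
tool_pos: [0.4825, 0.2256, 0.2099]
ee_rot: [0.994, 0.111, 0.003, -0.001]
ft_force: [0.3, -0.1, -0.4]
opening: 0.0678
gripper_force: 0.0
```

```bash
python3 - <<'E'
from h import *
t=sense();T=np.array(t["tool_pos"]); print(T.round(4),t["opening"])
ims=[]
for n in ["wrist","side"]:
    s=snapshot(n); w=cloud(s); p=w.reshape(-1,3); r=np.hypot(p[:,0]-.501,p[:,1]-.2245)
    q=p[(r<.035)&(p[:,2]>.118)&(p[:,2]<.131)]
    print(n,"disc",len(q),np.percentile(q[:,2],[5,50,95]).round(4),cv2.minEnclosingCircle((q[:,:2]*1000).astype(np.float32)),q.min(0).round(4),q.max(0).round(4))
    i=q[np.hypot(q[:,0]-.501,q[:,1]-.2245)<.024]; print(" tilt",np.linalg.lstsq(np.c_[i[:,:2],np.ones(len(i))],i[:,2],rcond=None)[0].round(3))
    q=p[(r<.03)&(p[:,2]>.134)&(p[:,2]<.148)]; print(" knob",len(q),q.mean(0).round(4),np.median(q[:,2]))
    if n=="wrist":
        q=p[(r>.04)&(r<.065)&(p[:,2]>.01)];print(" tt z",np.median(q[:,2]))
        b=s["img"][80:300,130:390]; 
    else: c=s["img"][180:270,130:236]
save("c4",np.hstack([cv2.resize(b,(400,340)),cv2.resize(c,(400,340),interpolation=cv2.INTER_CUBIC)]))
E
```

```text
[0.4825 0.2256 0.2099] 0.06780961685648644
wrist disc 3453 [0.1206 0.1248 0.1259] ((501.1305236816406, 224.39364624023438), 27.79157257080078) [0.4743 0.1967 0.1181] [0.5288 0.2519 0.131 ]
 tilt [-0.001 -0.001  0.125]
 knob 367 [0.5015 0.225  0.1386] 0.1387422295072734
 tt z 0.2899802949482446
side disc 233 [0.1191 0.1228 0.126 ] ((498.3093566894531, 221.8304901123047), 28.232187271118164) [0.4716 0.1939 0.1183] [0.5263 0.2497 0.13  ]
 tilt [-0.009 -0.01   0.13 ]
 knob 25 [0.4978 0.2221 0.1363] 0.13642283657949383
```

View pics/c4.png

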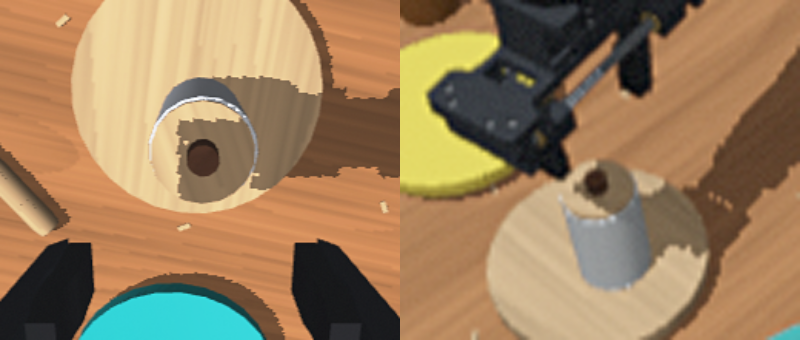

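The lid is seated: its disc top is at 0.1248, the tilt is about 0, and the knob top is at 0.1387 over the pot centre (0.501, 0.2245). I'll descend with the fingers fully open to a TCP height of about 0.083, which leaves about 8 mm between knob and palm.

Scaled: -115 mm / 400 = -0.2875, -105 mm / 400 = -0.2625.

Request:
send_rows(targets=[0.025,0,0,0,0,0,88,0.0475,0,0,0,0,0,88,0.05,0,-0.0125,0,0,0,88,0.05,0,-0.075,0,0,0,88,0.05,0,-0.15,0,0,0,88,0.05,0,-0.2125,0,0,0,88,0.05,0,-0.2625,0,0,0,88,0.05,0,-0.2875,0,0,0,88])

```text
time_s: 11.55
tool_pos: [0.4995, 0.2242, 0.089]
ee_rot: [0.994, 0.111, -0.002, 0.0]
ft_force: [-0.0, -0.2, -0.2]
opening: 0.0877
gripper_force: 0.0
```

Scaled: -8 mm / 400 = -0.02, -7 mm / 400 = -0.0175.

Request:
send_rows(targets=[0,0,-0.01,0,0,0,88,0,0,-0.0175,0,0,0,88,0,0,-0.02,0,0,0,88,0,0,-0.02,0,0,0,80,0,0,-0.02,0,0,0,74,0,0,-0.02,0,0,0,68,0,0,-0.02,0,0,0,64,0,0,-0.02,0,0,0,62], newtons=35)

```text
time_s: 12.55
tool_pos: [0.5006, 0.2248, 0.0832]
ee_rot: [0.994, 0.111, -0.0, -0.0]
ft_force: [-0.2, 0.2, 0.2]
opening: 0.0617
gripper_force: 0.0
```

Now I'll close gently and check the grip before lifting.

Request:
send_rows(targets=[0,0,0,0,0,0,59,0,0,0,0,0,0,57,0,0,0,0,0,0,55,0,0,0,0,0,0,50,0,0,0,0,0,0,45,0,0,0,0,0,0,45,0,0,0,0,0,0,45,0,0,0,0,0,0,45])

```text
time_s: 13.55
tool_pos: [0.5006, 0.2248, 0.0832]
ee_rot: [0.994, 0.111, -0.0, 0.0]
ft_force: [0.9, -2.7, 0.3]
opening: 0.0558
gripper_force: 35.0
```

Scaled: 88 mm / 400 = 0.22, 74 mm / 400 = 0.185.

Request:
send_rows(targets=[0,0,0.0075,0,0,0,45,0,0,0.0225,0,0,0,45,0,0,0.0475,0,0,0,45,0,0,0.08,0,0,0,45,0,0,0.115,0,0,0,45,0,0,0.15,0,0,0,45,0,0,0.185,0,0,0,45,0,0,0.22,0,0,0,45])

```text
time_s: 14.55
tool_pos: [0.5007, 0.2248, 0.1723]
ee_rot: [0.994, 0.111, 0.0, -0.0]
ft_force: [0.2, 0.1, -3.9]
opening: 0.0557
gripper_force: 35.0
```

Scaled: 47 mm / 400 = 0.1175, 43 mm / 400 = 0.1075.

Request:
send_rows(targets=[0,0,0.035,0,0,0,45,0,0,0.0675,0,0,0,45,0,0,0.0925,0,0,0,45,0,0,0.1075,0,0,0,45,0,0,0.1175,0,0,0,45,0,0,0.1175,0,0,0,45,0,0,0.1175,0,0,0,45,0,0,0.1175,0,0,0,45])

```text
time_s: 15.55
tool_pos: [0.5004, 0.2247, 0.2177]
ee_rot: [0.994, 0.111, -0.0, 0.0]
ft_force: [-0.3, -0.4, -3.3]
opening: 0.0552
gripper_force: 35.0
```

```bash
python3 - <<'E'
from h import *
t=sense();T=np.array(t["tool_pos"]); print(T.round(4),t["opening"],np.round(t["qd"],3),np.round(t["ft_force"],2),np.round(t["moment"],2))
c=[]
for n in ["wrist","side"]:
    s=snapshot(n); w=cloud(s); p=w.reshape(-1,3); r=np.hypot(p[:,0]-T[0],p[:,1]-T[1])
    i=p[(r<.024)&(p[:,2]>T[2]+.037)&(p[:,2]<T[2]+.046)]
    if len(i)>10: print(n,len(i),np.median(i[:,2])-T[2],"tilt",np.linalg.lstsq(np.c_[i[:,:2],np.ones(len(i))],i[:,2],rcond=None)[0].round(3))
    q=p[(r<.04)&(p[:,2]>.06)&(p[:,2]<T[2])]; 
    if len(q): print(" lowest",q[:,2].min())
    c.append(cv2.resize(s["img"] if n=="wrist" else s["img"][130:285,100:306],(400,300),interpolation=cv2.INTER_CUBIC))
save("c5",np.hstack(c))
E
```

```text
[0.5004 0.2247 0.2177] 0.055173122809559556 [ 0.001 -0.001 -0.001 -0.001  0.     0.002] [-0.34 -0.42 -3.31] [-0.03  0.03 -0.  ]
wrist 5607 0.041646090515469913 tilt [-0.003 -0.001  0.261]
 lowest 0.16581159285323593
side 94 0.03961431835356827 tilt [-0.011  0.013  0.26 ]
 lowest 0.1626950769477964
```

View pics/c5.png

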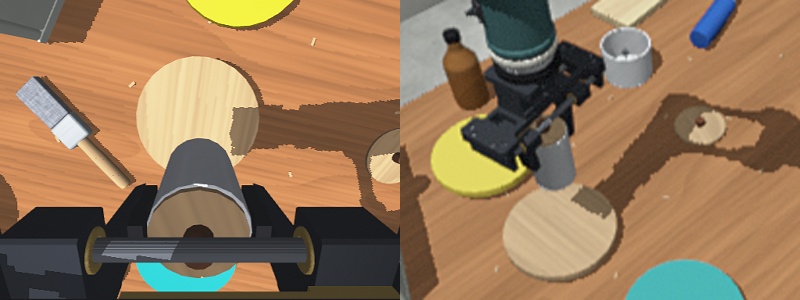

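The pot is held level with its lid on, with no slip, and its underside is about 13 cm above the turntable. I'm handing it in.

```bash
python3 -c "
from workcell import hand_in; print(hand_in())"
```

```text
the job is handed in; nothing more can be done
None
```

I seated the small lid level on the slim pot, let go, then gripped the pot by its sides and lifted it; it was handed in held level and still about 13 cm above the turntable, lid on, and the hand-in gave no verdict.

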